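# Check three drivers in to the tool tray

## Robot

A 7-joint arm with a two-finger parallel gripper is mounted at the origin on the work surface. World frame = base frame: x ahead of the robot, y to its left, z up, the work surface at z = 0. Lengths are in m, angles in rad, forces in N, time in s.
With the tool pointing down it reaches from about 0.425 to 1.025 m from the base axis. Payload 9.4 kg.
Tool frame: the origin (TCP) lies at the very end of the fingers, on their centre line; the grasp point (between the pads) lies r.tcp_to_grasp behind it (r.tcp_to_grasp is the distance from the TCP to the grasp point, in m); z points along the fingers, y is the direction in which the jaws open and shut (so a half turn about z gives the same grasp; the last joint's range is limited). The gripper opens to 93 mm and grips with 3 to 60 N. Pads are 15 mm wide; open, the fingers measure 128 mm over their backs; the gripper's body (75 mm by 188 mm) begins 65 mm behind the grasp point.
Start: joints at [1.03, 0.599, -0.003, 1.599, 0.002, 0.943, -0.08], TCP at [0.324, -0.648, 0.219] pointing down, gripper open.
Joint ranges: [-2.57, 2.57], [-0.35, 1.97], [-1.29, 1.29], [0.11, 2.56], [-1.05, 4.19], [0.11, 1.86], [-2.63, 2.63]. Speed limits (rad/s): [2.22, 2.22, 3.01, 3.01, 3.14, 3.14, 3.14].

## Interface

Orientations are given as a rotation vector (axis times angle).
In Python, from cell import r, vision, workorder gives the robot as it stands. The module is installed in compiled form; this text tells all that it offers.
- The arm moves only by the tool servo_tool, never from a script. Its argument "motion" is a list of rows, each a list of 4 numbers: the shift along the tool's x, y, z in cm, then the turn about the tool's z in degrees. In form: [[tx, ty, tz, yaw], ...]. A call has 1 to 20 rows; each row is the pose to reach, as a shift and turn from the pose commanded when the call began, along the tool's axes at that moment; what a row does not reach only later rows make up. A row lasts 1/10 s, in which the tool goes at most 50 mm and 8.59 degrees, less where a joint would pass 70% of its speed; a pose out of reach is approached as far as the arm can. A call with a gripper value outside its range is refused whole. "gripper" is the opening, from 0 (shut) to 1 (fully open), set as the call begins (left out, the last holds). The fingers move at their own pace and stop on an object; "squeeze" is the grip in N (left out, the last holds). Time passes only in rows, so rows that repeat a pose let the fingers close. It gives the time, the measured TCP pose, the force and the opening at its end, in the units of the state.
- r.state(): the state, without advancing time (a new reading comes with each control period).
- vision.snapshot(name): name is "scene" or "top" or "wrist"; returns a dict with "color" (384x512x3 uint8, blue, green, red), "depth" (384x512 float32, m along the optical axis (not along the pixel's ray), 0 where there is no reading), "camera_matrix" (3x3 intrinsics, pixels), "R" (3x3) and "t" (3): a world point X has camera coordinates R X + t. Camera axes: x right, y down, z forward; pixel columns grow to the right and rows downward; lengths in m; the calibration is good to about 2 mm. A picture is of the moment at which its call begins.
- workorder.finish_job(): hands the job in, once; it reports no verdict.
Trained networks look in a picture, given as the dict that the camera call returned (one of the last four; its "shot" number tells which), for a name from the list of things; names that differ only in an ending like _2 or _b are one class to them, and where a whole thing is asked for, a point or a joint stands for the part that bears it (a point fixed in the world has none). Each returns a list of dicts, best first, with "conf" (0 to 1); they miss things now and then, are a little off and sometimes report something else, mostly with a low value. They report only what shows in the picture. A call takes as long as a camera call. They do not tell look-alikes from the thing itself.
- vision.look_for(picture, target): "point" ([x, y, z] in m, in world coordinates, good to about 4 mm: the middle of the surface that is visible of it).
- vision.pinpoint(picture, target): "point" ([x, y, z] in m, in world coordinates, good to about 4 mm: a listed point, or the origin of a listed thing).
The state is a dict: "t": time; "joint_pos": joint angles; "joint_vel": joint speeds; "joint_torque": joint torques, N m; "ee_pos": TCP position; "orientation": TCP orientation; "wrist_force": force on the tool from outside, world axes, zero at the start; "moment": the same for the moment, N m; "width": opening from 0.0 (shut) to 1.0 (fully open).
Only numpy, scipy, OpenCV 4.12 (cv2) and the standard library are available. Lean on these libraries where they do the work, as an engineer would, in place of code of your own. Each camera call takes 0.05 s, during which the arm holds its last target. There are 200 camera calls.

## Task

Put the three drivers away in the tool tray: lay each one flat in the lane whose blade slot matches its length (long, middle, short), straight along the lane, with the handle in the open bay next to the button box and the shaft in the slot; set them down rather than dropping them. When all three lie in place, press the white button on the tray fully down and let it come up again. Leave the carburettor, gauge, oil bottle and parts box where they are.

Things in the scene. Friction and masses are not known exactly. Their poses are not given: they have to be found in the camera images.
- tray: fixed tray 280 x 190 mm, grey floor, aluminium ribs. Origin on the bench, middle lane; x along the lanes, away from the button box; y across. x -150 to -90 mm: button box 40 mm high. -90 to +15: open handle bay, floor 5 mm high, no walls between lanes or at the sides. +15 to +130: ribs 22 mm high with three 30 mm wide blade slots between, floor 5 mm, open to the bay, 60 mm apart
- lane_long (a point): lane with the longest slot (tray y = 60 mm, slot closed at tray x = 115 mm): the point on the 5 mm floor, at tray x = -40 mm, over which the middle of the handle belongs, the shaft then pointing to the tray's +x into the slot; axes as the tray
- lane_middle (a point): lane with the middle-length slot (tray y = 0 mm, slot closed at tray x = 85 mm): the point on the 5 mm floor, at tray x = -40 mm, over which the middle of the handle belongs, the shaft then pointing to the tray's +x into the slot; axes as the tray
- lane_short (a point): lane with the shortest slot (tray y = -60 mm, slot closed at tray x = 55 mm): the point on the 5 mm floor, at tray x = -40 mm, over which the middle of the handle belongs, the shaft then pointing to the tray's +x into the slot; axes as the tray
- long_driver: longest of three screwdrivers, flat blade, 180 mm long overall: octagonal black handle 80 mm long and 24 mm across its flats, then a steel shaft 7 mm thick. Loose, about 0.08 kg, lies level on a handle flat, shaft in the air. Origin: mid-length, at the handle's underside; x runs from handle to tip, z up.
- long_driver_grip (a point): middle of that handle, on its axis, 12 mm above the underside; axes as the driver
- long_driver_tip (a point): end of that driver's shaft, on its axis
- nut_driver: nut driver with a 12 mm thick, 20 mm long socket at its end, middle of the three drivers, 150 mm long overall: octagonal black handle 80 mm long and 24 mm across its flats, then a steel shaft 7 mm thick. Loose, about 0.08 kg, lies level on a handle flat, shaft in the air. Origin: mid-length, at the handle's underside; x runs from handle to tip, z up.
- nut_driver_grip (a point): middle of that handle, on its axis, 12 mm above the underside; axes as the driver
- nut_driver_tip (a point): end of that driver's shaft, on its axis
- stubby_driver: shortest of three screwdrivers, flat blade, 120 mm long overall: octagonal black handle 80 mm long and 24 mm across its flats, then a steel shaft 7 mm thick. Loose, about 0.08 kg, lies level on a handle flat, shaft in the air. Origin: mid-length, at the handle's underside; x runs from handle to tip, z up.
- stubby_driver_grip (a point): middle of that handle, on its axis, 12 mm above the underside; axes as the driver
- stubby_driver_tip (a point): end of that driver's shaft, on its axis
- check (a joint): travel of the white spring push button on the tray's button box: 0 m released, 0.006 m fully down (about 5 N)
- check_top (a point): middle of the button's top face, 28 mm across; it is pressed straight down
- carburettor: bystander: loose aluminium carburettor about 80 x 70 x 60 mm high, 0.7 kg; origin under its middle
- gauge: bystander: round brass pressure gauge, 64 mm across, on a 75 mm square foot, 132 mm high, 0.8 kg; origin under its middle
- oil_bottle: bystander: black oblong oil bottle, 50 x 80 x 150 mm high, red cap, 0.9 kg; origin under its middle
- parts_box: bystander: open white plastic box of small parts, 110 x 85 x 40 mm high, 0.5 kg; origin under its middle
Mind the look-alikes: they are no part of the job. What is shaped like the stubby_driver but orange, red or yellow is not meant.

How it is judged:
On the way, in this order (a step that is already met when the one before it is completed fails the run):
1. all three drivers lie released in their own lanes, handles next to the button box (y of long_driver_grip in the frame of tray between 0.045 and 0.075 m and y of long_driver_tip in the frame of tray between 0.045 and 0.075 m and x of long_driver_grip in the frame of tray between -0.06 and -0.018 m and x of each of long_driver_tip, nut_driver_tip, stubby_driver_tip in the frame of tray above 0.02 m and z of each of long_driver_grip, nut_driver_grip, stubby_driver_grip in the frame of tray below 0.022 m and z of each of long_driver_tip, nut_driver_tip, stubby_driver_tip in the frame of tray below 0.024 m and angle between the x axis of each of long_driver, nut_driver, stubby_driver and the x axis of tray, either way round below 0.2 rad and linear speed of each of long_driver, nut_driver, stubby_driver below 0.02 m/s and contact force between each of long_driver, nut_driver, stubby_driver and the fingers below 0.05 N and y of nut_driver_grip in the frame of tray between -0.015 and 0.015 m and y of nut_driver_tip in the frame of tray between -0.015 and 0.015 m and x of nut_driver_grip in the frame of tray between -0.06 and -0.018 m and y of stubby_driver_grip in the frame of tray between -0.075 and -0.045 m and y of stubby_driver_tip in the frame of tray between -0.075 and -0.045 m and x of stubby_driver_grip in the frame of tray between -0.06 and -0.018 m), for 0.2 s.
2. the button is pressed fully down with the drivers in place (value of joint check above 0.005 m and y of long_driver_grip in the frame of tray between 0.045 and 0.075 m and y of long_driver_tip in the frame of tray between 0.045 and 0.075 m and x of long_driver_grip in the frame of tray between -0.06 and -0.018 m and x of each of long_driver_tip, nut_driver_tip, stubby_driver_tip in the frame of tray above 0.02 m and z of each of long_driver_grip, nut_driver_grip, stubby_driver_grip in the frame of tray below 0.022 m and z of each of long_driver_tip, nut_driver_tip, stubby_driver_tip in the frame of tray below 0.024 m and angle between the x axis of each of long_driver, nut_driver, stubby_driver and the x axis of tray, either way round below 0.2 rad and contact force between each of long_driver, nut_driver, stubby_driver and the fingers below 0.05 N and y of nut_driver_grip in the frame of tray between -0.015 and 0.015 m and y of nut_driver_tip in the frame of tray between -0.015 and 0.015 m and x of nut_driver_grip in the frame of tray between -0.06 and -0.018 m and y of stubby_driver_grip in the frame of tray between -0.075 and -0.045 m and y of stubby_driver_tip in the frame of tray between -0.075 and -0.045 m and x of stubby_driver_grip in the frame of tray between -0.06 and -0.018 m), for 0.05 s.
At the end, for the whole second after the job is handed in: Each driver lies flat, still and released in the slot of its length: grip and tip within 15 mm of the lane centre line, within 0.2 rad of it, handle middle 18 to 60 mm to the button-box side of the tray origin, tip inside the slot; button up again, bystanders in place (all of step 1 and value of joint check below 0.0015 m); the robot touches nothing.
It fails at once if a driver is dropped: let go while more than 50 mm above the bench ((height (world z) of long_driver above 0.05 m and contact force between long_driver and the fingers below 0.05 N) or (height (world z) of nut_driver above 0.05 m and contact force between nut_driver and the fingers below 0.05 N) or (height (world z) of stubby_driver above 0.05 m and contact force between stubby_driver and the fingers below 0.05 N)).
It fails at once if a bystander (carburettor, gauge, oil bottle, parts box) is moved by more than 30 mm or tipped over (distance of any of carburettor, gauge, oil_bottle, parts_box from where it was at the start of the episode above 0.03 m or angle between any of carburettor, gauge, oil_bottle, parts_box's own z axis and vertical above 0.5 rad).
It also fails if it takes over 72 s, if anything falls off the work surface, if the arm or the gripper's body presses on something with over 40 N, if the wrist force passes 120 N, or if a joint passes its speed limit or range.

## Working session

There is one attempt and no reset: what is moved stays moved. The work goes in short steps, Python scripts to look and compute and a tool call to move; the robot and the scene stay as the last step left them, time stands still between calls to the robot, and variables do not carry over. Pictures are saved under pics/ and viewed, about 8 in all and at most 12, crops included, and the job is handed in when it is done.

Besides the shell and the picture viewer there is one more tool, called after "Call:" in YAML: its name, and indented under it one key for each argument. servo_tool: Moves the arm, as the interface text tells. Its arguments: {"type":"object","properties":{"motion":{"type":"array","items":{"type":"array","items":{"type":"number"}}},"gripper":{"type":"number"},"squeeze":{"type":"number"}},"required":["motion"]}

```bash
mkdir -p pics
cat > h.py <<'E'
import numpy as np, cv2
from cell import r, vision, workorder
def px(s,X):
    c=s["R"]@np.array(X)+s["t"]; p=s["camera_matrix"]@c; return p[:2]/p[2]
def world(s,u,v,z=None):
    K=s["camera_matrix"];d=np.linalg.inv(K)@np.array([u,v,1.])
    R=s["R"];t=s["t"];C=-R.T@t;D=R.T@d
    k=s["depth"][int(v),int(u)] if z is None else (z-C[2])/D[2]
    return C+k*D
E
python3 - <<'E'
from h import *
s=r.state(); print(s["t"],s["ee_pos"],s["orientation"],r.tcp_to_grasp)
top=vision.snapshot("top"); sc=vision.snapshot("scene")
cv2.imwrite("pics/top.png",cv2.resize(top["color"],(800,600))); cv2.imwrite("pics/scene.png",cv2.resize(sc["color"],(800,600)))
for n in ["long_driver_grip","long_driver_tip","nut_driver_grip","nut_driver_tip","stubby_driver_grip","stubby_driver_tip","lane_long","lane_middle","lane_short","check_top","tray","carburettor","gauge","oil_bottle","parts_box"]:
  for nm,p in (("top",top),("sc",sc)):
    for d in vision.pinpoint(p,n)[:4]:
      print(n,nm,round(d["conf"],2),np.round(d["point"],3),np.round(px(p,d["point"])))
E
```

```text
0.0 [ 0.32406007 -0.64798483  0.21773972] [-3.05602500e+00 -7.21746331e-01  8.10094635e-04] 0.0188
long_driver_grip top 0.3 [ 0.653  0.441 -0.   ] [131. 163.]
long_driver_grip sc 0.57 [0.479 0.06  0.012] [233. 190.]
long_driver_tip top 0.57 [0.616 0.048 0.012] [268. 172.]
long_driver_tip sc 0.66 [0.613 0.046 0.009] [229. 230.]
nut_driver_grip top 0.92 [0.454 0.36  0.014] [157. 232.]
nut_driver_grip sc 0.84 [0.451 0.365 0.011] [340. 179.]
nut_driver_tip top 0.75 [0.56  0.338 0.011] [165. 194.]
nut_driver_tip sc 0.66 [0.559 0.341 0.013] [340. 208.]
stubby_driver_grip top 0.77 [0.626 0.229 0.007] [204. 170.]
stubby_driver_grip top 0.71 [0.312 0.327 0.01 ] [169. 284.]
stubby_driver_grip top 0.71 [0.398 0.467 0.013] [119. 253.]
stubby_driver_grip top 0.5 [0.828 0.165 0.012] [226. 100.]
stubby_driver_grip sc 0.92 [0.83  0.168 0.014] [287. 308.]
stubby_driver_grip sc 0.77 [0.398 0.462 0.015] [369. 164.]
stubby_driver_grip sc 0.56 [0.622 0.227 0.015] [301. 228.]
stubby_driver_grip sc 0.45 [0.308 0.329 0.016] [319. 146.]
stubby_driver_tip top 0.8 [0.23  0.309 0.014] [176. 315.]
stubby_driver_
[... 1240 characters left out ...]
 0.55 [ 0.433  0.211 -0.002] [211. 239.]
carburettor sc 0.56 [ 0.435  0.218 -0.001] [288. 180.]
gauge top 0.73 [0.723 0.047 0.   ] [268. 136.]
gauge sc 0.91 [0.724 0.046 0.   ] [230. 270.]
gauge sc 0.66 [ 0.534 -0.286  0.006] [103. 212.]
gauge sc 0.58 [0.7   0.229 0.015] [307. 254.]
oil_bottle top 0.95 [ 0.776 -0.065 -0.001] [306. 116.]
oil_bottle sc 0.82 [ 0.774 -0.06  -0.001] [183. 292.]
oil_bottle sc 0.62 [0.703 0.231 0.015] [308. 255.]
oil_bottle sc 0.35 [0.477 0.062 0.012] [234. 190.]
parts_box top 0.9 [0.653 0.442 0.001] [130. 163.]
parts_box top 0.46 [ 0.568 -0.17   0.   ] [346. 188.]
parts_box sc 0.64 [ 0.653  0.445 -0.001] [388. 238.]
parts_box sc 0.2 [0.614 0.046 0.009] [229. 231.]
```

View pics/top.png

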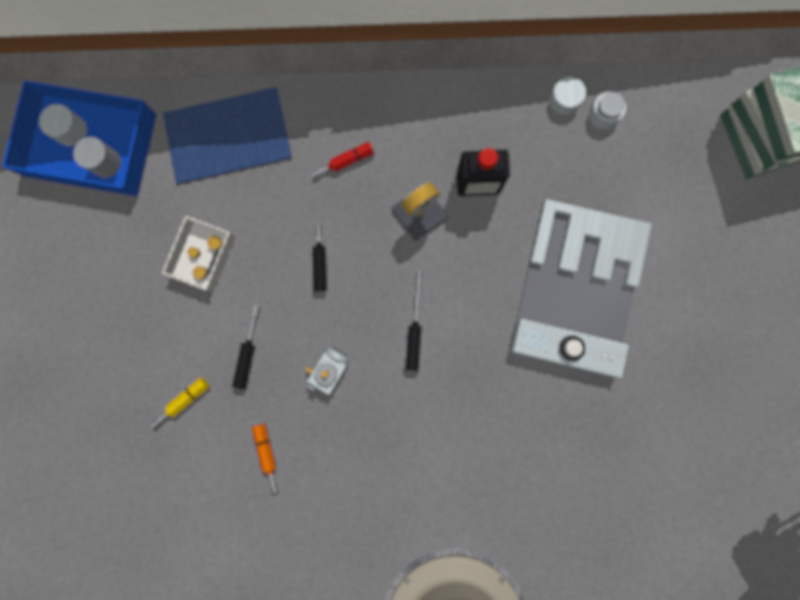

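View pics/scene.png

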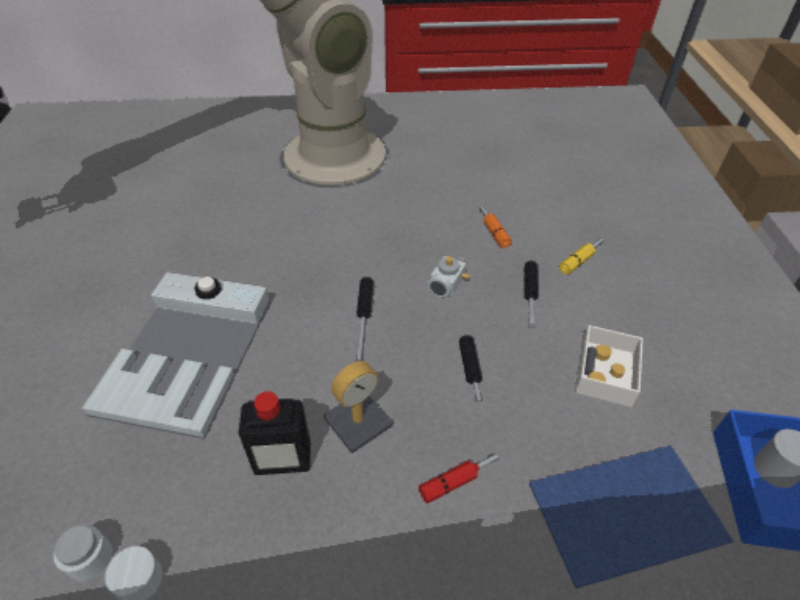

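The black-handled one at (320,265) in the 800 px top view should be the stubby. The red (350,157), yellow (180,400) and orange (265,455) ones are look-alikes and don't count. Next I'll confirm that in a crop and refine the poses by segmentation.

```bash
cat >> h.py <<'E'
def handles(s,zs=0.018,lim=70):
    """dark blobs -> centre, axis angle (deg), size (mm), in world at height zs"""
    m=(s["color"].max(2)<lim).astype(np.uint8)
    n,l,st,_=cv2.connectedComponentsWithStats(m); out=[]
    for i in range(1,n):
        if st[i,4]<40: continue
        v,u=np.where(l==i)
        w=np.array([world(s,a,b,zs)[:2] for a,b in zip(u,v)])
        (c,sz,_)=cv2.minAreaRect((w*1000).astype(np.float32)); mu,ev=cv2.PCACompute((w).astype(np.float32),None)
        if 55<max(sz)<110 and min(sz)<40:
            e=ev[0]; out.append((np.array(c)/1000,mu[0],np.degrees(np.arctan2(e[1],e[0])),sz,(u.mean(),v.mean())))
    return out
def tool(s):
    from scipy.spatial.transform import Rotation as Ro
    return Ro.from_rotvec(s["orientation"]).as_matrix()
E
python3 - <<'E'
from h import *
print(np.round(tool(r.state()),3))
top=vision.snapshot("top")
c=top["color"][130:260,130:290]; cv2.imwrite("pics/crop.png",cv2.resize(c,None,fx=5,fy=4.6,interpolation=cv2.INTER_CUBIC))
for h in handles(top): print([np.round(x,3) for x in h])
# tray aluminium corners
hsv=cv2.cvtColor(top["color"],cv2.COLOR_BGR2HSV)
m=((hsv[...,2]>150)).astype(np.uint8); n,l,st,_=cv2.connectedComponentsWithStats(m)
for i in range(1,n):
    if st[i,4]>400 and 320<st[i,0]<430:
        v,u=np.where(l==i); z=np.median(top["depth"][v,u]); zz=np.median([world(top,a,b)[2] for a,b in zip(u[::9],v[::9])])
        w=np.array([world(top,a,b,zz)[:2] for a,b in zip(u,v)]); rc=cv2.minAreaRect((w*1000).astype(np.float32))
        print(st[i],zz,rc, cv2.boxPoints(rc).round())
K=[vision.pinpoint(top,n) for n in ("long_driver_grip","lane_long","lane_short","lane_middle","check_top","tray")]
for k in K: print([(round(d["conf"],2),np.round(d["point"],3)) for d in k[:2]])
E
```

```text
[[ 0.894  0.447 -0.   ]
 [ 0.447 -0.894 -0.   ]
 [-0.     0.    -1.   ]]
[array([0.623, 0.228]), array([0.621, 0.228], dtype=float32), np.float32(1.985), array([22.513, 85.036]), array([204.1  , 171.498])]
[array([0.478, 0.063]), array([0.476, 0.063], dtype=float32), np.float32(-5.953), array([21.878, 86.166]), array([264.094, 222.443])]
[array([0.451, 0.364]), array([0.449, 0.364], dtype=float32), np.float32(-11.797), array([24.67 , 87.505]), array([155.526, 234.068])]
[ 341  127   76   56 2126] 0.021079619270516714 ((656.46044921875, -257.6120910644531), (191.55418395996094, 116.75870513916016), 74.96702575683594) [[ 575. -335.]
 [ 688. -365.]
 [ 738. -180.]
 [ 625. -150.]]
[ 329  204   73   38 1297] 0.03981278981895442 ((470.932373046875, -207.30953979492188), (188.3278045654297, 59.08266067504883), 75.03929138183594) [[ 418. -291.]
 [ 475. -306.]
 [ 524. -124.]
 [ 467. -109.]]
[(0.91, array([0.477, 0.062, 0.017])), (0.5, array([ 0.544, -0.228,  0.004]))]
[(0.6, array([ 0.566, -0.175,  0.001]))]
[(0.77, array([ 0.531, -0.286,  0.005]))]
[(0.77, array([ 0.543, -0.231,  0.003]))]
[(0.53, array([ 0.474, -0.21 ,  0.06 ]))]
[(0.87, array([ 0.586, -0.241,  0.003])), (0.17, array([ 0.546, -0.232,  0.004]))]
```

View pics/crop.png

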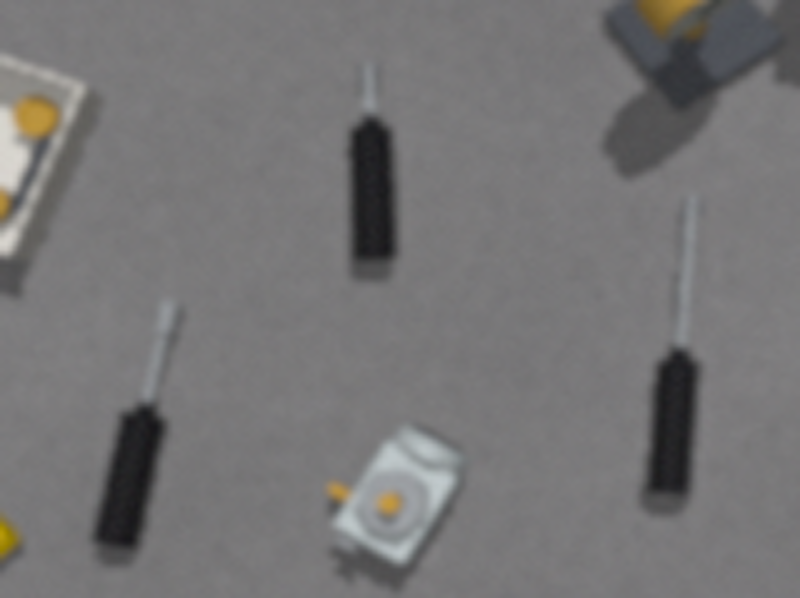

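Crop: black stubby at (372,190), long driver at (670,420), nut driver with its socket at (130,475). All three are identified. The tray fit from the ribs and the box agrees with the networks: origin (0.5866,-0.2386), yaw -15°. I'm starting with the long driver.

```bash
cat >> h.py <<'E'
TO=np.array([0.5866,-0.2386]); TA=-15.0
def lane(x,y):
    a=np.radians(TA); return TO+np.array([[np.cos(a),-np.sin(a)],[np.sin(a),np.cos(a)]])@[x,y]
def go(*ts):
    s=r.state();T=tool(s); th=np.degrees(np.arctan2(T[1,0],T[0,0]))
    print("now",round(s["t"],2),np.round(s["ee_pos"],4),"th",round(th,2),"w",round(s["width"],3),"f",np.round(s["wrist_force"],1))
    for x,y,z,a in ts:
        d=T.T@(np.array([x,y,z])-s["ee_pos"])*100; print("  ->",(round(x,3),round(y,3),z,a),np.round(d,2),"yaw",round(th-a,2))
E
python3 -c "
from h import *
go((0.479,0.0625,0.15,-6))"
```

```text
now 1.95 [ 0.3243 -0.6484  0.2186] th 26.57 w 0.999 f [-1.   0.  -0.2]
  -> (0.479, 0.062, 0.15, -6) [ 45.64 -56.66   6.86] yaw 32.57
```

Call:
servo_tool:
  motion:
    - [2,-2.5,0.3,3]
    - [5,-6.2,0.8,6]
    - [8.2,-10.2,1.3,10]
    - [11.3,-14,1.8,14]
    - [14.4,-17.9,2.3,18]
    - [17.5,-21.7,2.8,22]
    - [20.6,-25.6,3.2,26]
    - [23.8,-29.5,3.6,29]
    - [27,-33.5,4.1,32.6]
    - [30,-37.3,4.6,32.6]
    - [33.2,-41.2,5.1,32.6]
    - [36.2,-45,5.6,32.6]
    - [39.3,-48.8,6.1,32.6]
    - [42,-52.2,6.5,32.6]
    - [44.2,-55,6.8,32.6]
    - [45.6,-56.7,6.9,32.6]
    - [45.6,-56.7,6.9,32.6]
    - [45.6,-56.7,6.9,32.6]
  gripper: 0.6

```text
t: 3.75
ee_pos: [0.4784, 0.0626, 0.1496]
orientation: [3.137, -0.164, -0.0]
wrist_force: [0.2, -0.7, 1.0]
width: 0.604
```

```bash
python3 -c "
from h import *
s=vision.snapshot('wrist'); cv2.imwrite('pics/w1.png',s['color'])
for h in handles(s,0.018): print([np.round(x,3) for x in h])
for n in ('long_driver_grip','long_driver_tip'): print([(round(d['conf'],2),np.round(d['point'],3)) for d in vision.pinpoint(s,n)[:2]])
go((0.479,0.0625,0.004,-6))"
```

```text
[array([0.61 , 0.223]), array([0.614, 0.223], dtype=float32), np.float32(2.247), array([81.906, 31.136]), array([51.388, 44.782])]
[array([0.48 , 0.062]), array([0.48 , 0.061], dtype=float32), np.float32(-5.715), array([24.554, 91.893]), array([255.673, 177.141])]
[(0.84, array([0.472, 0.062, 0.015]))]
[(0.8, array([0.616, 0.046, 0.011])), (0.68, array([0.438, 0.211, 0.   ]))]
now 3.9 [0.4782 0.0612 0.1497] th -6.14 w 0.601 f [-0.5 -0.2  0.5]
  -> (0.479, 0.062, 0.004, -6) [ 0.06 -0.14 14.57] yaw -0.14
```

View pics/w1.png

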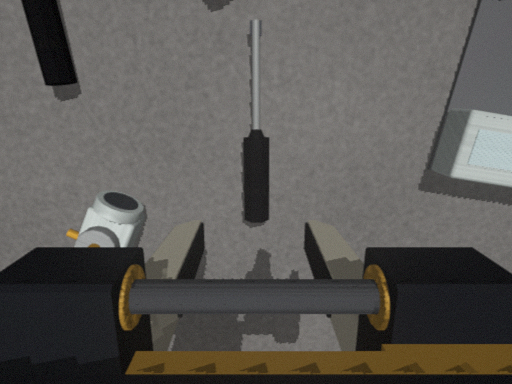

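The long driver sits centred between the fingers: handle at (256,178), tip at (256,22). Going down.

Call:
servo_tool:
  motion:
    - [0,0,2,0]
    - [0,0,6,0]
    - [0,0,9.5,0]
    - [0,0,12,0]
    - [0,0,13.5,0]
    - [0,0,14.3,0]
    - [0,0,14.5,0]
    - [0,0,14.5,0]

```text
t: 4.7
ee_pos: [0.4787, 0.0621, 0.0049]
orientation: [3.137, -0.167, 0.0]
wrist_force: [-0.4, 0.8, 0.1]
width: 0.601
```

Call:
servo_tool:
  motion:
    - [0,0,0,0]
    - [0,0,0,0]
    - [0,0,0,0]
    - [0,0,0,0]
    - [0,0,0,0]
    - [0,0,0,0]
    - [0,0,-0.5,0]
    - [0,0,-1.5,0]
    - [0,0,-3,0]
    - [0,0,-5,0]
    - [0,0,-7,0]
    - [0,0,-8.5,0]
    - [0,0,-9,0]
  gripper: 0
  squeeze: 25

```text
t: 6.0
ee_pos: [0.479, 0.0628, 0.0965]
orientation: [-3.137, 0.165, -0.003]
wrist_force: [-0.3, 0.1, -0.5]
width: 0.256
```

```bash
python3 -c "
from h import *
s=vision.snapshot('wrist'); 
for n in ('long_driver_tip','long_driver_grip'): print([(round(d['conf'],2),np.round(d['point'],3)) for d in vision.pinpoint(s,n)[:2]])
L=lane(-.04,.06)
go((*L,0.094,-15),(*L,0.009,-15))"
```

```text
[]
[(0.66, array([0.472, 0.065, 0.108]))]
now 6.15 [0.4785 0.0628 0.0948] th -6.01 w 0.252 f [ 0.1 -1.4 -0.9]
  -> (np.float64(0.563), np.float64(-0.17), 0.094, -15) [10.89 22.29  0.08] yaw 8.99
  -> (np.float64(0.563), np.float64(-0.17), 0.009, -15) [10.89 22.29  8.58] yaw 8.99
```

Call:
servo_tool:
  motion:
    - [0.5,1,0,0.5]
    - [1.5,3,0,1.5]
    - [3,6.2,0,3]
    - [4.6,9.5,0,4.5]
    - [6.2,12.8,0,6]
    - [7.8,16,0,7.5]
    - [9.2,18.9,0,8.6]
    - [10.2,20.9,0,9]
    - [10.8,22,0,9]
    - [10.9,22.3,0,9]
    - [10.9,22.3,0,9]
    - [10.9,22.3,1,9]
    - [10.9,22.3,3,9]
    - [10.9,22.3,5,9]
    - [10.9,22.3,6.5,9]
    - [10.9,22.3,7.5,9]
    - [10.9,22.3,8.1,9]
    - [10.9,22.3,8.4,9]
    - [10.9,22.3,8.4,9]
    - [10.9,22.3,8.4,9]

```text
t: 8.15
ee_pos: [0.5638, -0.1706, 0.0111]
orientation: [3.114, -0.411, 0.001]
wrist_force: [0.6, -0.4, -0.0]
width: 0.254
```

```bash
python3 -c "
from h import *
s=vision.snapshot('wrist'); cv2.imwrite('pics/w2.png',s['color'])
for n in ('long_driver_tip','long_driver_grip','tray'): print([(round(d['conf'],2),np.round(d['point'],3)) for d in vision.pinpoint(s,n)[:2]])
print('want tip',lane(.1,.06))
go((*lane(-.04,.06),0.0097,-15))"
```

```text
[]
[(0.64, array([ 0.557, -0.169,  0.023]))]
[(0.96, array([ 0.587, -0.24 ,  0.006]))]
want tip [ 0.69872173 -0.20652635]
now 8.35 [ 0.5637 -0.1706  0.0111] th -15.03 w 0.255 f [-0.1 -0.6 -0.7]
  -> (np.float64(0.563), np.float64(-0.17), 0.0097, -15) [-0.03 -0.02  0.14] yaw -0.03
```

View pics/w2.png

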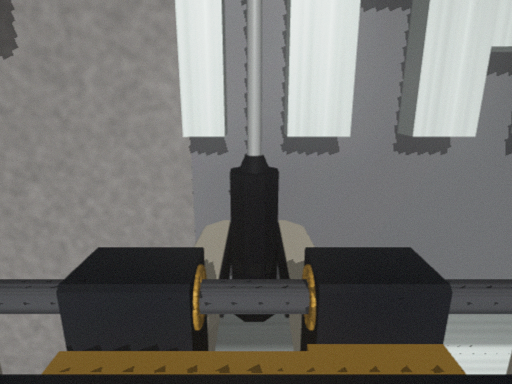

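The shaft (x≈254) is centred in the long slot, whose ribs stand at 224 and 287. I'll lower the last millimetre, release, rise and go on to the nut driver.

Call:
servo_tool:
  motion:
    - [0,0,0.1,0]
    - [0,0,0.15,0]
    - [0,0,0.15,0]

```text
t: 8.65
ee_pos: [0.5637, -0.1706, 0.0099]
orientation: [-3.115, 0.411, -0.001]
wrist_force: [-2.2, 1.3, 8.1]
width: 0.252
```

Call:
servo_tool:
  motion:
    - [0,0,0,0]
    - [0,0,0,0]
    - [0,0,0,0]
    - [0,0,0,0]
    - [0,0,-1,0]
    - [0,0,-3,0]
    - [0,0,-6,0]
    - [0,0,-10,0]
    - [0,0,-13,0]
    - [0,0,-14,0]
  gripper: 0.42

```text
t: 9.65
ee_pos: [0.5647, -0.171, 0.1528]
orientation: [3.114, -0.411, 0.007]
wrist_force: [0.9, -0.2, -0.1]
width: 0.421
```

```bash
python3 -c "
from h import *
go((.453,.3635,.15,-11.8))"
```

```text
now 9.65 [ 0.5647 -0.171   0.1528] th -15.05 w 0.421 f [ 0.9 -0.2 -0.1]
  -> (0.453, 0.363, 0.15, -11.8) [-24.66 -48.72   0.18] yaw -3.25
```

Call:
servo_tool:
  motion:
    - [-1,-2,0,0]
    - [-2.7,-5.4,0,-1]
    - [-4.8,-9.6,0,-2]
    - [-7,-13.9,0,-3]
    - [-9.2,-18.2,0,-3.3]
    - [-11.4,-22.5,0,-3.3]
    - [-13.6,-26.8,0,-3.3]
    - [-15.8,-31.1,0,-3.3]
    - [-18,-35.5,0,-3.3]
    - [-20.2,-39.8,0,-3.3]
    - [-22.2,-43.8,0,-3.3]
    - [-23.7,-46.8,0,-3.3]
    - [-24.5,-48.4,0,-3.3]
    - [-24.7,-48.7,0,-3.3]
    - [-24.7,-48.7,0,-3.3]
    - [-24.7,-48.7,0,-3.3]
  gripper: 0.6

```text
t: 11.25
ee_pos: [0.4519, 0.3615, 0.1491]
orientation: [3.124, -0.325, 0.0]
wrist_force: [0.4, -0.1, 0.3]
width: 0.599
```

```bash
python3 -c "
from h import *
s=vision.snapshot('wrist')
for h in handles(s,0.018): print([np.round(x,3) for x in h])
for n in ('nut_driver_grip','nut_driver_tip'): print([(round(d['conf'],2),np.round(d['point'],3)) for d in vision.pinpoint(s,n)[:2]])
go((.452,.363,.005,-11.8))"
```

```text
[array([0.589, 0.467]), array([0.591, 0.471], dtype=float32), np.float32(66.99), array([67.558, 22.944]), array([96.174, 51.133])]
[array([0.452, 0.365]), array([0.454, 0.364], dtype=float32), np.float32(-12.143), array([24.326, 93.942]), array([250.953, 177.782])]
[(0.96, array([0.457, 0.365, 0.013]))]
[(0.72, array([0.556, 0.344, 0.011]))]
now 11.4 [0.4519 0.3622 0.1493] th -11.86 w 0.599 f [ 0.1 -0.4  0.2]
  -> (0.452, 0.363, 0.005, -11.8) [-1.000e-02 -9.000e-02  1.443e+01] yaw -0.06
```

Call:
servo_tool:
  motion:
    - [0,-0.1,2,0]
    - [0,-0.2,6,0]
    - [0,-0.2,9.5,0]
    - [0,-0.2,12,0]
    - [0,-0.2,13.5,0]
    - [0,-0.2,14.3,0]
    - [0,-0.2,14.5,0]
    - [0,-0.2,14.5,0]

```text
t: 12.2
ee_pos: [0.452, 0.3659, 0.0047]
orientation: [-3.125, 0.321, -0.001]
wrist_force: [-0.4, -0.2, -0.0]
width: 0.599
```

Call:
servo_tool:
  motion:
    - [0,0,0,0]
    - [0,0,0,0]
    - [0,0,0,0]
    - [0,0,0,0]
    - [0,0,0,0]
    - [0,0,0,0]
    - [0,0,-0.5,0]
    - [0,0,-1.5,0]
    - [0,0,-3,0]
    - [0,0,-5,0]
    - [0,0,-8,0]
    - [0,0,-10.5,0]
    - [0,0,-11.7,0]
    - [0,0,-12,0]
    - [0,0,-12,0]
  gripper: 0

```text
t: 13.7
ee_pos: [0.4515, 0.3659, 0.1243]
orientation: [-3.125, 0.321, -0.0]
wrist_force: [0.3, 0.7, -0.3]
width: 0.254
```

```bash
python3 -c "
from h import *
L=lane(-.04,0)
go((*L,0.125,-15),(*L,0.0099,-15))"
```

```text
now 13.7 [0.4515 0.3659 0.1243] th -11.72 w 0.254 f [ 0.3  0.7 -0.3]
  -> (np.float64(0.548), np.float64(-0.228), 0.125, -15) [21.51 56.21 -0.09] yaw 3.28
  -> (np.float64(0.548), np.float64(-0.228), 0.0099, -15) [21.51 56.22 11.42] yaw 3.28
```

Call:
servo_tool:
  motion:
    - [0.5,1.2,0,0.5]
    - [1.5,4,0,1]
    - [3,7.8,0,2]
    - [4.6,12.1,0,3]
    - [6.3,16.5,0,3.3]
    - [8,21,0,3.3]
    - [9.8,25.5,0,3.3]
    - [11.5,30,0,3.3]
    - [13.2,34.5,0,3.3]
    - [14.9,39,0,3.3]
    - [16.6,43.4,0,3.3]
    - [18.3,47.7,0,3.3]
    - [19.7,51.4,0,3.3]
    - [20.8,54.2,0,3.3]
    - [21.4,55.8,0,3.3]
    - [21.5,56.2,0,3.3]
    - [21.5,56.2,0,3.3]
    - [21.5,56.2,0,3.3]

```text
t: 15.5
ee_pos: [0.5476, -0.2262, 0.1238]
orientation: [-3.114, 0.408, 0.002]
wrist_force: [0.1, -0.6, -1.2]
width: 0.254
```

```bash
python3 -c "
from h import *
go((*lane(-.04,0),0.0097,-15))"
```

```text
now 15.5 [ 0.5476 -0.2262  0.1238] th -14.92 w 0.254 f [ 0.1 -0.6 -1.2]
  -> (np.float64(0.548), np.float64(-0.228), 0.0097, -15) [ 0.1   0.2  11.41] yaw 0.08
```

Call:
servo_tool:
  motion:
    - [0,0.1,1,0]
    - [0,0.2,4,0]
    - [0.1,0.2,7,0]
    - [0.1,0.2,9,0]
    - [0.1,0.2,10.3,0]
    - [0.1,0.2,11,0]
    - [0.1,0.2,11.3,0]
    - [0.1,0.2,11.5,0]
    - [0.1,0.2,11.5,0]

```text
t: 16.4
ee_pos: [0.5487, -0.2305, 0.0097]
orientation: [3.114, -0.411, 0.002]
wrist_force: [-0.7, -0.2, -0.3]
width: 0.257
```

```bash
python3 -c "
from h import *
go((*lane(-.04,0),0.0097,-15))
s=vision.snapshot('wrist'); cv2.imwrite('pics/w3.png',s['color'])"
```

```text
now 16.4 [ 0.5487 -0.2305  0.0097] th -15.03 w 0.257 f [-0.7 -0.2 -0.3]
  -> (np.float64(0.548), np.float64(-0.228), 0.0097, -15) [-0.13 -0.19  0.  ] yaw -0.03
```

View pics/w3.png

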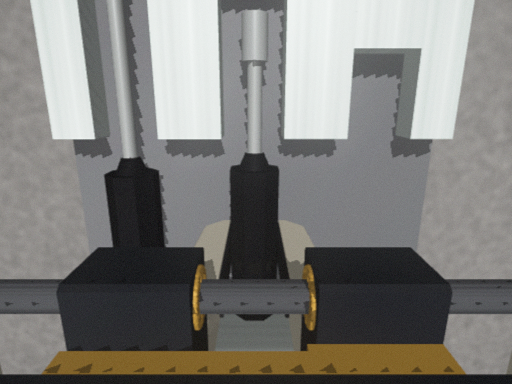

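The nut driver shaft (x≈254) is centred between its ribs (221 and 285), and the long driver lies undisturbed in its own slot. Releasing.

Call:
servo_tool:
  motion:
    - [0,0,0.05,0]
    - [0,0,0.1,0]
    - [0,0,0.1,0]

```text
t: 16.75
ee_pos: [0.5487, -0.2305, 0.0093]
orientation: [3.114, -0.411, 0.002]
wrist_force: [-1.9, 1.2, 9.3]
width: 0.257
```

Call:
servo_tool:
  motion:
    - [0,0,0,0]
    - [0,0,0,0]
    - [0,0,0,0]
    - [0,0,0,0]
    - [0,0,-1,0]
    - [0,0,-3,0]
    - [0,0,-6,0]
    - [0,0,-10,0]
    - [0,0,-14,0]
    - [0,0,-16.5,0]
    - [0,0,-17,0]
  gripper: 0.42

```text
t: 17.85
ee_pos: [0.5497, -0.231, 0.182]
orientation: [3.114, -0.411, 0.009]
wrist_force: [0.1, 0.3, -0.2]
width: 0.417
```

```bash
python3 -c "
from h import *
go((.50,.05,.18,2),(.5,.12,.18,2),(.624,.2285,.15,2))"
```

```text
now 17.85 [ 0.5497 -0.231   0.182 ] th -15.04 w 0.417 f [ 0.1  0.3 -0.2]
  -> (0.5, 0.05, 0.18, 2) [-12.09 -25.84   0.13] yaw -17.04
  -> (0.5, 0.12, 0.18, 2) [-13.9  -32.6    0.12] yaw -17.04
  -> (0.624, 0.229, 0.15, 2) [ -4.76 -46.3    3.16] yaw -17.04
```

Call:
servo_tool:
  motion:
    - [-1,-2,0,-2]
    - [-3,-6.4,0,-4]
    - [-5.2,-11,0,-7]
    - [-7.4,-15.7,0,-10]
    - [-9.5,-20.3,0,-13]
    - [-11.4,-24.5,0,-16]
    - [-12.3,-28,0,-17]
    - [-11.8,-32,0,-17]
    - [-9.5,-36.2,0,-17]
    - [-7.4,-40.5,0,-17]
    - [-5.8,-44,1,-17]
    - [-4.8,-46,2,-17]
    - [-4.8,-46.3,3,-17]
    - [-4.8,-46.3,3.2,-17]
    - [-4.8,-46.3,3.2,-17]
  gripper: 0.6

```text
t: 19.35
ee_pos: [0.6203, 0.228, 0.1451]
orientation: [3.14, 0.054, -0.004]
wrist_force: [0.6, -0.4, 0.1]
width: 0.601
```

```bash
python3 -c "
from h import *
s=vision.snapshot('wrist')
for h in handles(s,0.018): print([np.round(x,3) for x in h])
for n in ('stubby_driver_grip','stubby_driver_tip'): print([(round(d['conf'],2),np.round(d['point'],3)) for d in vision.pinpoint(s,n)[:2]])
go((.624,.2285,.0048,2))"
```

```text
[array([0.625, 0.228]), array([0.626, 0.228], dtype=float32), np.float32(1.112), array([93.064, 25.454]), array([254.647, 173.749])]
[(0.62, array([0.621, 0.227, 0.012]))]
[(0.68, array([0.7  , 0.227, 0.012]))]
now 19.5 [0.6217 0.2281 0.1467] th 1.91 w 0.601 f [-0.4 -0.5 -0. ]
  -> (0.624, 0.229, 0.0048, 2) [ 0.23 -0.03 14.19] yaw -0.09
```

Call:
servo_tool:
  motion:
    - [0,0,2,0]
    - [0.1,0,6,0]
    - [0.1,0,9.5,0]
    - [0.1,0,12,0]
    - [0.1,0,13.2,0]
    - [0.1,0,14,0]
    - [0.1,0,14.2,0]
    - [0.1,0,14.2,0]

```text
t: 20.3
ee_pos: [0.6235, 0.2294, 0.005]
orientation: [-3.141, -0.054, -0.002]
wrist_force: [-0.8, 0.4, -0.5]
width: 0.6
```

Call:
servo_tool:
  motion:
    - [0,0,0,0]
    - [0,0,0,0]
    - [0,0,0,0]
    - [0,0,0,0]
    - [0,0,0,0]
    - [0,0,0,0]
    - [0,0,-0.5,0]
    - [0,0,-1.5,0]
    - [0,0,-3,0]
    - [0,0,-5,0]
    - [0,0,-8,0]
    - [0,0,-11,0]
    - [0,0,-14,0]
    - [0,0,-16,0]
    - [0,0,-17,0]
    - [0,0,-17,0]
    - [0,0,-17,0]
  gripper: 0

```text
t: 22.0
ee_pos: [0.6225, 0.2292, 0.1737]
orientation: [3.141, 0.054, -0.001]
wrist_force: [0.1, 0.9, -1.2]
width: 0.257
```

```bash
python3 -c "
from h import *
L=lane(-.04,-.06)
go((.5,.05,.175,2),(*L,0.175,-15),(*L,0.0098,-15))"
```

```text
now 22.0 [0.6225 0.2292 0.1737] th 1.98 w 0.257 f [ 0.1  0.9 -1.2]
  -> (0.5, 0.05, 0.175, 2) [-12.87  17.48  -0.12] yaw -0.02
  -> (np.float64(0.532), np.float64(-0.286), 0.175, -15) [-10.79  51.19  -0.11] yaw 16.98
  -> (np.float64(0.532), np.float64(-0.286), 0.0098, -15) [-10.78  51.19  16.41] yaw 16.98
```

Call:
servo_tool:
  motion:
    - [-0.7,1,0,0]
    - [-2.4,3.3,0,0]
    - [-5,6.8,0,0]
    - [-7.6,10.4,0,2]
    - [-10,13.8,0,5]
    - [-11.7,17.5,0,8]
    - [-12,22,0,11]
    - [-11.9,26.7,0,14]
    - [-11.6,31.3,0,17]
    - [-11.4,36,0,17]
    - [-11.2,40.6,0,17]
    - [-11,45,0,17]
    - [-10.9,48.3,0,17]
    - [-10.8,50.4,0,17]
    - [-10.8,51.2,0,17]
    - [-10.8,51.2,0,17]
    - [-10.8,51.2,0,17]

```text
t: 23.7
ee_pos: [0.5322, -0.2846, 0.1735]
orientation: [-3.114, 0.409, 0.002]
wrist_force: [0.2, -0.5, -0.0]
width: 0.255
```

```bash
python3 -c "
from h import *
go((*lane(-.04,-.06),0.0097,-15))"
```

```text
now 23.7 [ 0.5322 -0.2846  0.1735] th -14.97 w 0.255 f [ 0.2 -0.5 -0. ]
  -> (np.float64(0.532), np.float64(-0.286), 0.0097, -15) [ 0.08  0.16 16.38] yaw 0.03
```

Call:
servo_tool:
  motion:
    - [0,0,1,0]
    - [0,0.1,4,0]
    - [0,0.1,8,0]
    - [0,0.1,11.5,0]
    - [0,0.1,14,0]
    - [0,0.1,15.4,0]
    - [0,0.1,16,0]
    - [0,0.1,16.3,0]
    - [0,0.1,16.4,0]
    - [0,0.1,16.4,0]

```text
t: 24.7
ee_pos: [0.533, -0.2873, 0.011]
orientation: [3.114, -0.411, 0.002]
wrist_force: [-0.2, 0.5, -0.7]
width: 0.257
```

```bash
python3 -c "
from h import *
go((*lane(-.04,-.06),0.0097,-15))
s=vision.snapshot('wrist'); cv2.imwrite('pics/w4.png',s['color'])"
```

```text
now 24.7 [ 0.533  -0.2873  0.011 ] th -15.02 w 0.257 f [-0.2  0.5 -0.7]
  -> (np.float64(0.532), np.float64(-0.286), 0.0097, -15) [-0.08 -0.09  0.13] yaw -0.02
```

View pics/w4.png

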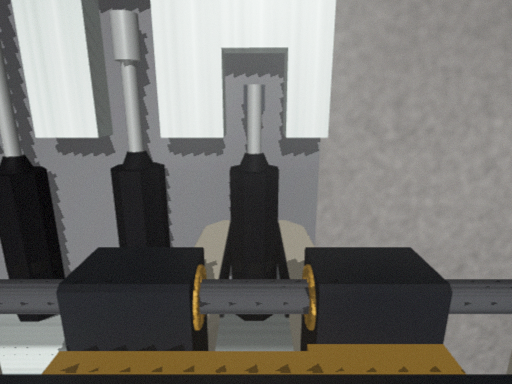

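The stubby shaft (x≈254) is centred in the short slot (223–287). I'll set it down, release and rise.

Call:
servo_tool:
  motion:
    - [0,0,0.1,0]
    - [0,0,0.15,0]
    - [0,0,0.2,0]
    - [0,0,0.2,0]

```text
t: 25.15
ee_pos: [0.5327, -0.2873, 0.0093]
orientation: [3.114, -0.411, 0.002]
wrist_force: [-2.9, 1.4, 10.6]
width: 0.255
```

Call:
servo_tool:
  motion:
    - [0,0,0,0]
    - [0,0,0,0]
    - [0,0,0,0]
    - [0,0,0,0]
    - [0,0,-1,0]
    - [0,0,-3,0]
    - [0,0,-6,0]
    - [0,0,-10,0]
    - [0,0,-14,0]
    - [0,0,-17.5,0]
    - [0,0,-18,0]
    - [0,0,-18,0]
  gripper: 0.42

```text
t: 26.35
ee_pos: [0.5329, -0.2873, 0.1898]
orientation: [3.114, -0.411, 0.004]
wrist_force: [0.0, -0.0, -0.3]
width: 0.415
```

```bash
python3 -c "
from h import *
B=lane(-.12,0)
s=vision.snapshot('wrist'); t=vision.snapshot('top')
c=t['color'][110:250,310:440]; cv2.imwrite('pics/fin.png',cv2.resize(np.hstack([cv2.resize(c,(357,384)),s['color']]),(796,352)))
for p in (s,t):
  for n in ('check_top','long_driver_tip','nut_driver_tip','stubby_driver_tip','long_driver_grip','nut_driver_grip','stubby_driver_grip'):
    print(n,[(round(d['conf'],2),np.round(d['point'],3)) for d in vision.pinpoint(p,n)[:2]])
go((*B,.1,-15))
v=px(t,(*B,.046)); print(v,world(t,*v))
for x,y in ((-.04,.06),(.1,.06),(-.04,0),(.07,0),(-.04,-.06),(.04,-.06)): print(np.round(lane(x,y),3))
"
```

```text
check_top [(0.61, array([ 0.533, -0.288,  0.006])), (0.57, array([ 0.55 , -0.23 ,  0.007]))]
long_driver_tip [(0.56, array([ 0.697, -0.206,  0.016]))]
nut_driver_tip [(0.72, array([ 0.655, -0.251,  0.011]))]
stubby_driver_tip [(0.95, array([ 0.609, -0.306,  0.019]))]
long_driver_grip [(0.64, array([ 0.56 , -0.168,  0.022])), (0.62, array([ 0.547, -0.23 ,  0.005]))]
nut_driver_grip [(0.96, array([ 0.55 , -0.23 ,  0.016]))]
stubby_driver_grip []
check_top [(0.62, array([ 0.476, -0.208,  0.06 ]))]
long_driver_tip [(0.72, array([ 0.7  , -0.203,  0.018]))]
nut_driver_tip [(0.3, array([ 0.475, -0.21 ,  0.06 ]))]
stubby_driver_tip [(0.89, array([0.348, 0.526, 0.013])), (0.63, array([0.231, 0.308, 0.011]))]
long_driver_grip []
nut_driver_grip [(0.86, array([ 0.55 , -0.234,  0.017]))]
stubby_driver_grip [(0.78, array([0.308, 0.327, 0.015])), (0.71, array([0.4  , 0.463, 0.014]))]
now 27.15 [ 0.5325 -0.2871  0.1881] th -15.02 w 0.415 f [0.5 0.2 0.2]
  -> (np.float64(0.471), np.float64(-0.208), 0.1, -15) [-8.03 -6.08  8.81] yaw -0.02
[365.82420179 222.14344099] [ 0.4705807  -0.20263321  0.06451809]
[ 0.563 -0.17 ]
[ 0.699 -0.207]
[ 0.548 -0.228]
[ 0.654 -0.257]
[ 0.532 -0.286]
[ 0.61  -0.307]
```

View pics/fin.png

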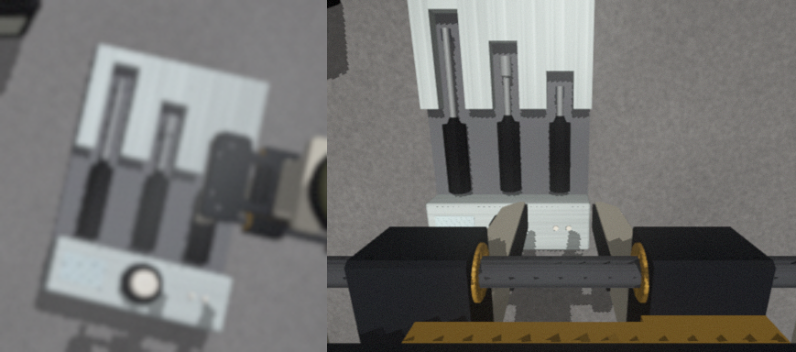

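All three lie straight in their lanes; wrist view: handles at (457,155), (509,152), (560,152), shafts inside the slots. Now the button, with the fingers shut: its top is at z≈0.060–0.064.

Call:
servo_tool:
  motion:
    - [-1,-0.8,0,0]
    - [-3,-2.2,0,0]
    - [-5.5,-4.2,0,0]
    - [-7.4,-5.6,1,0]
    - [-7.9,-6,3,0]
    - [-7.9,-6,6,0]
    - [-7.9,-6,8.5,0]
    - [-7.9,-6,10,0]
    - [-7.9,-6,10.9,0]
    - [-7.9,-6,11,0]
    - [-7.9,-6,11,0]
  gripper: 0

```text
t: 28.25
ee_pos: [0.4717, -0.2085, 0.0785]
orientation: [3.115, -0.411, 0.0]
wrist_force: [0.5, 0.2, 0.5]
width: 0.006
```

Call:
servo_tool:
  motion:
    - [0,0,0.4,0]
    - [0,0,0.8,0]
    - [0,0,1.2,0]
    - [0,0,1.4,0]
    - [0,0,1.6,0]
    - [0,0,1.6,0]

```text
t: 28.85
ee_pos: [0.4717, -0.2086, 0.0619]
orientation: [-3.115, 0.411, 0.0]
wrist_force: [-0.0, 0.4, 0.6]
width: 0.006
```

Call:
servo_tool:
  motion:
    - [0,0,0.1,0]
    - [0,0,0.2,0]
    - [0,0,0.3,0]
    - [0,0,0.3,0]

```text
t: 29.25
ee_pos: [0.4717, -0.2087, 0.0591]
orientation: [3.115, -0.411, -0.0]
wrist_force: [-0.4, 0.3, 3.7]
width: 0.004
```

Call:
servo_tool:
  motion:
    - [0,0,0.1,0]
    - [0,0,0.2,0]
    - [0,0,0.3,0]
    - [0,0,0.3,0]

```text
t: 29.65
ee_pos: [0.4717, -0.2087, 0.0563]
orientation: [3.115, -0.411, 0.0]
wrist_force: [-2.3, 1.3, 7.2]
width: 0.002
```

Call:
servo_tool:
  motion:
    - [0,0,0.1,0]
    - [0,0,0.2,0]
    - [0,0,0.2,0]

```text
t: 29.95
ee_pos: [0.4718, -0.2087, 0.0559]
orientation: [3.115, -0.411, 0.002]
wrist_force: [-6.5, 2.5, 31.9]
width: 0.004
```

There is a hard stop at z 0.056, about 6 mm below first contact at 0.062, with the force up to 32 N: the button is fully down. Letting it up and retreating.

Call:
servo_tool:
  motion:
    - [0,0,-0.3,0]
    - [0,0,-0.8,0]
    - [0,0,-2,0]
    - [0,0,-5,0]
    - [0,0,-9,0]
    - [0,0,-12,0]
    - [0,0,-14,0]
    - [0,1.5,-14,0]
    - [0,5,-14,0]
    - [0,9.5,-14,0]
    - [0,14,-14,0]
    - [0,17.5,-14,0]
    - [0,19.5,-14,0]
    - [0,20,-14,0]
    - [0,20,-14,0]

```text
t: 31.45
ee_pos: [0.419, -0.4022, 0.1933]
orientation: [-3.114, 0.413, 0.002]
wrist_force: [-0.4, 0.3, 0.1]
width: 0.007
```

```bash
python3 -c "
from h import *
t=vision.snapshot('top'); go()
cv2.imwrite('pics/end.png',cv2.resize(t['color'],(800,600)))
a=np.radians(TA)
for h in handles(t,0.022): d=h[0]-TO; print('tray x,y mm',np.round([1000*(d@[np.cos(a),np.sin(a)]),1000*(d@[-np.sin(a),np.cos(a)])]),'ang',round(float(h[2]),1),np.round(h[3]))
v=px(t,(*lane(-.12,0),.062)); print('button z',[round(world(t,v[0]+i,v[1])[2],4) for i in (-1,0,1,2)])
for n in ('carburettor','gauge','oil_bottle','parts_box'): print(n,[np.round(d['point'],3) for d in vision.pinpoint(t,n)[:1]])"
```

```text
now 31.5 [ 0.4197 -0.4011  0.1935] th -15.02 w 0.005 f [ 0.3  1.3 -0.5]
tray x,y mm [394. 369.] ang 89.1 [63. 12.]
tray x,y mm [-41.  63.] ang -15.2 [23. 85.]
tray x,y mm [-40.   1.] ang -11.3 [21. 83.]
tray x,y mm [-45. -58.] ang -15.6 [25. 76.]
button z [np.float64(0.0627), np.float64(0.0594), np.float64(0.0624), np.float64(0.0586)]
carburettor [array([0.435, 0.212, 0.001])]
gauge [array([0.725, 0.048, 0.003])]
oil_bottle [array([ 0.779, -0.067,  0.001])]
parts_box [array([ 0.655,  0.442, -0.001])]
```

View pics/end.png

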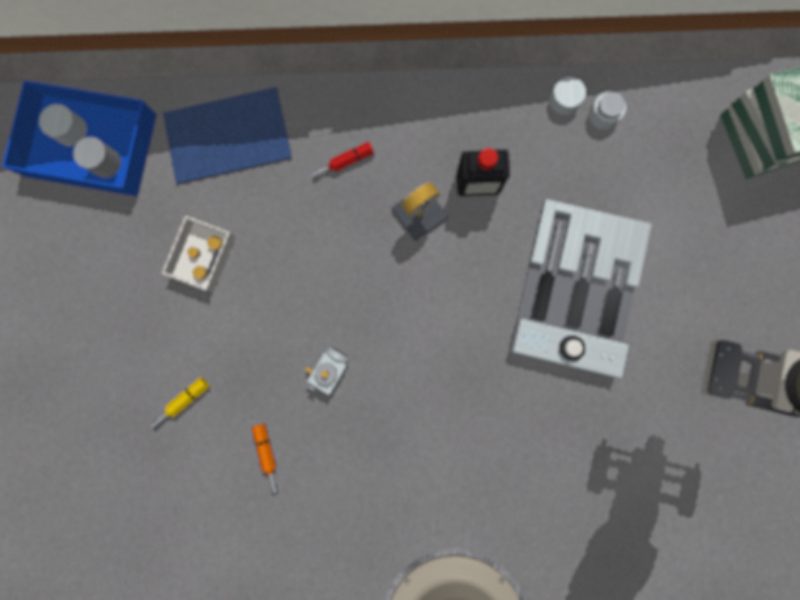

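The final picture shows the drivers in their lanes at (543,295), (578,302) and (610,312), the button up at (572,348), the bystanders unmoved and the arm clear.

```bash
python3 -c "
from cell import workorder; print(workorder.finish_job())"
```

```text
the job is handed in; nothing more can be done
None
```

All three drivers are in their matching lanes, the button was pressed and let up, and the job is handed in. It took about 31.5 s of the 72 s.

- **Drivers:** I set each one down until I felt a light touch of 8–11 N, then released it. The last picture puts the handle middles at tray x/y of about (-41, 63), (-40, 1) and (-45, -58) mm, all inside the limits. In the last wrist view each shaft lay inside its slot.
- **Button:** the fingers first touched at z 0.062 m and met a hard stop at z 0.056 m with 32 N, which matches the 6 mm travel. I judged "fully down" from that force and height; the button joint itself can't be read. After I let go, the measured button height was back at about 0.06 m.
- **Bystanders:** the carburettor, gauge, oil bottle and parts box are where they started, within the 4 mm the networks can resolve. The arm ended clear of everything.

**Disagreements:**
- The segmentation gave the nut driver's angle as -11.3° against the lane's -15°. I put that down to a shadow, because it showed straight in the wrist view, and even that angle is within the limit.
- In the check before the button press, the networks' top-view pass gave only wrong hits for the stubby and for the nut driver's tip, and none for the long driver's handle. They also mistook other spots in the wrist view for the button. I relied on the pictures and my own measurements for those.

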